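# Hold the lathe's sprung chuck guard at its mark

### The job

Get the lathe ready for me to tighten the chuck with both hands: first slide the tool rest along the bed, out from under the chuck guard and towards the tailstock, until there is a good hand's width (100 mm or more) between the guard and the near end of the rest. Then lift the sprung guard by its knob to the upright mark on its hinge quadrant, 30 degrees above shut, and finish while holding it still there with the fingers on the knob (the guard has no stay; let go and it shuts). Leave the sanding block on the headstock and everything else on the bench where it is.

Things in the scene. Friction and masses are not known exactly. Their poses are not given: they have to be found in the camera images.
- lathe: Grey mini wood lathe, fixed, 750 mm long, turned up to 12 degrees about the vertical. Origin on the bench top (z=0) under the spindle axis; own y runs along the spindle towards the headstock, own x away from the operator, z up. Lathe frame: spindle axis x=0 z=0.195; bed top z=0.095, x +-0.053; chuck r 46 mm, y 0.065 to 0.132; turned leg up to 43 mm thick, y 0.068 to -0.184.
- headstock_top (a point): Middle of the headstock's flat top, 275 mm above the bench, lathe frame (0, 0.23, 0.275). The headstock is 150 mm deep (x) and 160 mm long (y 0.15 to 0.31); control knobs stand out of its front to x=-0.092.
- tailstock_top (a point): Top of the tailstock barrel, lathe frame (0, -0.29, 0.225). Barrel radius 30 mm about the spindle axis, y -0.243 to -0.338; lock levers on its far side.
- tool_rest (a joint): Slide of the tool rest on its banjo along the bed, m; 0 nearest the headstock, grows towards the tailstock (lathe -y), end stop 0.21. Starts at 0 to 0.03. Its clamp is let off; it slides with about 3 N of friction and stays where left. The gap between guard and rest bar is this value minus 0.035 m, so 100 mm of gap is at 0.135.
- rest_bar (a point): Middle of the tool rest bar's top edge, 204 mm above the bench. Upright steel bar 12 mm thick (x), 150 mm long (along lathe y), 34 mm tall, on a 23 mm post under its middle, 74 mm on the operator's side of the spindle axis; 46 mm of air to the leg behind. Its headstock end starts 5 to 35 mm inside the guard, so take it by the tailstock half, say 40 mm from the middle.
- chuck_guard (a joint): Hinge of the clear chuck guard, rad; 0 shut, grows as the front lifts; the mark is at 0.524 (30 degrees). A torsion spring and its weight shut it: about 1.2 N m at shut rising to 1.7 N m at the mark, 5 to 8 N at the knob. Travel to 1.3.
- guard_hinge (a point): Point on the hinge axis (the lathe's y) at mid width of the guard: lathe frame (0.090, 0.095, 0.267). The guard is a clear curved shell, radius 94 mm about the spindle axis, lathe y 0.050 to 0.140, aluminium lip at its lower front. Near the headstock a pointer on the hinge rod runs over an aluminium disc: leaning 30 degrees to the operator when shut, upright on the heavy line at the mark.
- guard_knob (a point): Black knob on the guard's front, 24 mm diameter, 36 mm long, its axis along its own x, sticking out to own -x (to the operator, level when shut). Origin at its middle, 40 mm out from the shell; shut at lathe (-0.136, 0.095, 0.200). Turns with the guard, 236 mm from the hinge axis (226 in front, 67 below when shut). Pinch its sides along lathe y, from above or tilted from the front.
- glue_bottle: White glue bottle, 72 mm thick, 220 mm tall, standing loose on the bench; origin under its middle. Not to be moved.
- gouge: Turning gouge lying loose on the bench, 395 mm long, 31 mm thick; wooden handle to its own -x; origin 200 mm from the handle's end. Not to be moved.
- chuck_key: Steel T key 12 mm thick lying loose: bar 102 mm along own x through the origin, stem 96 mm along own +y. Not to be moved.
- sanding_block: Cork block 60 x 100 x 32 mm lying loose on the flat top of the headstock (bench height 275 mm); origin under its middle. Not to be moved.
- mallet: Wooden mallet lying loose, head 85 x 130 x 60 mm at own +x 130 mm, handle to own -x; origin under the handle. Not to be moved.
- caliper: Flat steel caliper lying loose, 130 mm long along own y, up to 8 mm thick; origin under its beam. Not to be moved.
- spare_rung: Turned wooden rung lying loose, 220 mm long along own x, 40 mm thick; origin under its middle. Not to be moved.
- offcut: Wooden offcut lying loose, 110 x 45 x 28 mm, origin under its middle. Not to be moved.

How it is judged (in metres and radians):
On the way, in this order (a step that is already met when the one before it is completed fails the run):
1. the tool rest is slid clear of the guard (gap at least 85 mm) while the guard is still shut (value of joint tool_rest above 0.12 m and value of joint chuck_guard below 0.1 rad), for 0.2 s.
2. the guard is held at the mark by its knob (value of joint chuck_guard between 0.4536 and 0.5934 rad and velocity of joint chuck_guard between -0.08 and 0.08 rad/s and contact force between the fingers and chuck_guard_c0 above 1.5 N), for 0.5 s.
At the end, for the whole second after the job is handed in: The tool rest is at least 85 mm clear of the guard (slide above 0.12 m), and the guard is held still (under 0.08 rad/s) at 30 degrees, give or take 4, by the fingers pushing on its knob with more than 1.5 N (all of step 2 and value of joint tool_rest above 0.12 m); the arm keeps its last pose, push and grip.
It fails at once if one of the loose bystanders on the bench, or the sanding block on the headstock, is moved by more than 30 mm (distance of any of glue_bottle, gouge, chuck_key, sanding_block, mallet, caliper, spare_rung, offcut from where it was at the start of the episode above 0.03 m).
It also fails if it takes over 51 s, if anything falls off the work surface, if the arm or the gripper's body presses on something with over 40 N, if the wrist force passes 120 N, or if a joint passes its speed limit or range.

### The arm

A 7-joint arm with a two-finger parallel gripper is mounted at the origin on the work surface. World frame = base frame: x ahead of the robot, y to its left, z up, the work surface at z = 0. Lengths are in mm, angles in rad, forces in N, time in s.
With the tool pointing down it reaches from about 400 to 875 mm from the base axis. Payload 6.5 kg.
Tool frame: the origin (TCP) lies at the very end of the fingers, on their centre line; the grasp point (between the pads) lies 19 mm behind it; z points along the fingers, y is the line along which they close (so a half turn about z gives the same grasp; the last joint's range is limited). The gripper opens to 85 mm and grips with 20 to 120 N. Pads are 22 mm wide; open, the fingers measure 114 mm over their backs; the gripper's body (76 mm by 85 mm) begins 54 mm behind the grasp point. The pads swing forward as they close: fully open they stand 13 mm farther back than shut.
Start: joints at [1.279, 0.536, -0.004, 1.538, 0.003, 1.067, -0.071], TCP at [145.521, -633.493, 203.09] pointing down, gripper open.
Joint ranges: [-2.7, 2.7], [-0.37, 2.16], [-1.27, 1.26], [0.24, 2.4], [-1.31, 4.45], [0.19, 1.91], [-2.76, 2.76]. Speed limits (rad/s): [2.39, 2.39, 3.14, 3.14, 3.14, 3.14, 3.14].

### API

Orientations are given as a unit quaternion [w, x, y, z].
In Python, from plant import r gives the robot as it stands.
- The arm moves only by the shell command python3 -m inch 'ROWS' [FORCE]. ROWS is JSON, a list of rows, each a list of 5 numbers: the opening, from -1 (shut) to 1 (fully open), then the shift along the world's x, y, z as a fraction of full scale, then the turn about the world's z as a fraction of full scale. In form: [[claw, tx, ty, tz, twist], ...]. A call has 1 to 10 rows; each row shifts and turns the commanded pose from where the row before left it; what a row does not reach is not made up. Full scale, the value 1, is 25 mm for a shift and 10 degrees for a turn. A row lasts 1/8 s, in which the tool goes at most 62.5 mm and 10.7 degrees, less where a joint would pass 70% of its speed; a pose out of reach is approached as far as the arm can. A call with a number of a shift or a turn outside -1 to 1 is refused whole. A call with a gripper value outside its range is refused whole. The fingers move at their own pace and stop on an object; FORCE is the grip in N (left out, the last holds). Time passes only in rows, so rows that do not move let the fingers close. It gives the time, the measured TCP pose, the force, the opening and the grip force at its end, in the units of the state.
- r.get_obs(): the state, without advancing time (a new reading comes with each control period).
- r.read_camera(name): name is "scene" or "top" or "wrist"; returns the picture (480x640x3 uint8, red, green, blue); there is no depth.
- r.camera_info(name): a dict with "camera_matrix" (3x3 intrinsics, pixels), "extrinsics" (4x4, takes a point from world to camera coordinates). Camera axes: x right, y up, looking along -z (the intrinsics and any distortion apply to the point x, -y, -z); pixel columns grow to the right and rows downward; lengths in mm; the calibration is good to about 2 mm. A picture is of the moment at which its call begins: read the wrist's pose just before it. camera_info takes no time and is no camera call; for the wrist camera it gives the pose at the moment of the call.
- r.close_job(): hands the job in; it is judged then, once.
The state is a dict: "clock": time; "qpos": joint angles; "qd": joint speeds; "tau": joint torques, N m; "tool_pos": TCP position; "tcp_rot": TCP orientation; "contact_force": force on the tool from outside, world axes, zero at the start; "wrist_torque": the same for the moment, N m; "gripper_width": opening from 0.0 (shut) to 1.0 (fully open); "finger_force": force on a finger pad.
Only numpy, scipy, OpenCV 4.12 (cv2) and the standard library are available. Lean on these libraries where they do the work, as an engineer would, in place of code of your own. Each camera call takes 0.05 s, during which the arm holds its last target. There are 200 camera calls.

## Working session

There is one attempt and no reset: what is moved stays moved. The work goes in short steps, Python scripts to look and compute and a shell command to move; the robot and the scene stay as the last step left them, time stands still between calls to the robot, and variables do not carry over. Pictures are saved under pics/ and viewed, at most 10 in all, crops included, and the job is handed in when it is done.

```bash
mkdir -p pics; ls; python3 - <<'E'
from plant import r
import cv2, numpy as np
for n in ("scene","top"):
    im=r.read_camera(n); cv2.imwrite(f"pics/{n}0.png",im[:,:,::-1]); c=r.camera_info(n)
    print(n,np.round(c["camera_matrix"],1).tolist(),np.round(c["extrinsics"],3).tolist())
print({k:np.round(v,3).tolist() for k,v in r.get_obs().items()})
E
```

```text
pics
scene [[541.6, 0.0, 309.5], [0.0, 541.6, 241.0], [0.0, 0.0, 1.0]] [[-0.797, 0.604, -0.005, 463.87], [-0.49, -0.642, 0.59, 166.397], [0.353, 0.473, 0.807, -1685.667], [0.0, 0.0, 0.0, 1.0]]
top [[601.3, 0.0, 322.8], [0.0, 601.3, 231.3], [0.0, 0.0, 1.0]] [[0.014, -1.0, 0.003, -8.673], [0.995, 0.014, 0.102, -571.558], [-0.102, 0.002, 0.995, -1592.933], [0.0, 0.0, 0.0, 1.0]]
{'clock': 0.1, 'qpos': [1.279, 0.537, -0.004, 1.539, 0.003, 1.067, -0.071], 'qd': [0.0, -0.002, 0.0, -0.002, -0.0, -0.001, -0.001], 'tau': [0.003, -58.458, 1.052, -25.978, 0.013, 0.005, -0.0], 'tool_pos': [145.384, -632.912, 202.277], 'tcp_rot': [-0.001, 0.994, 0.113, -0.0], 'contact_force': [-0.755, 0.194, 0.253], 'wrist_torque': [-0.037, 0.03, -0.032], 'finger_force': 0.0, 'gripper_width': 1.0}
```

View pics/scene0.png

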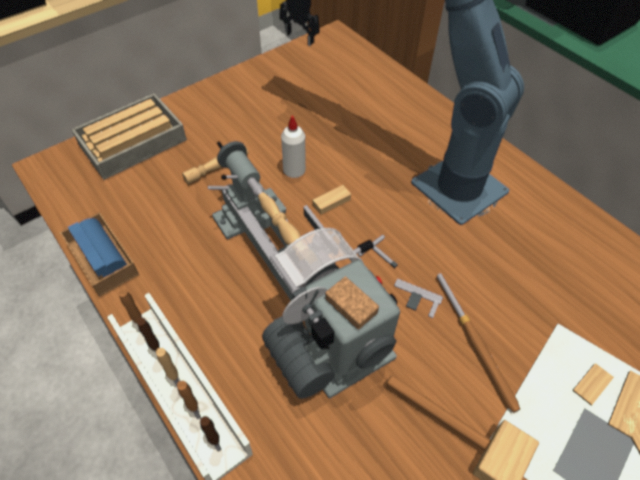

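View pics/top0.png

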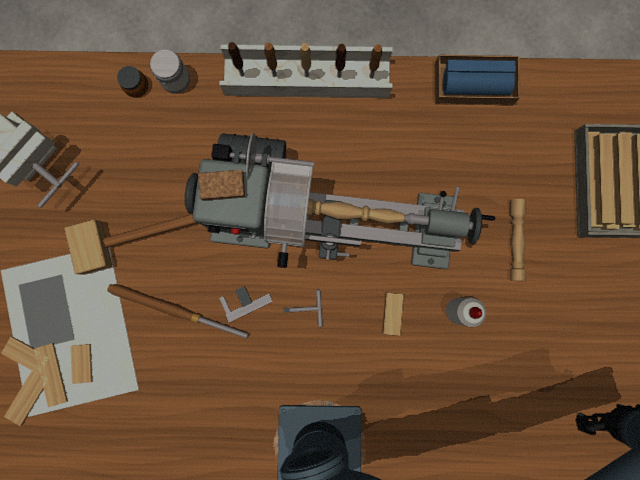

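The scene view shows the lathe with its headstock nearest the camera. In the top view the knob is near (283,257), the rest bar near (335,240), the leg from (315,207) to (415,218) and the bottle at (468,311). I'll enlarge this for exact pixels.

```bash
cat > h.py <<'E'
import numpy as np
from plant import r
def ray(n,u,v,ci=None):
    c=ci or r.camera_info(n);K=np.array(c["camera_matrix"]);E=np.array(c["extrinsics"])
    d=np.linalg.inv(K)@[u,v,1]; d=E[:3,:3].T@(d*[1,-1,-1]); return -E[:3,:3].T@E[:3,3],d
def onz(n,u,v,z,ci=None):
    o,d=ray(n,u,v,ci); return o+d*(z-o[2])/d[2]
def proj(n,p,ci=None):
    c=ci or r.camera_info(n);K=np.array(c["camera_matrix"]);E=np.array(c["extrinsics"])
    q=E[:3,:3]@p+E[:3,3]; q=K@(q*[1,-1,-1]); return q[:2]/q[2]
E
python3 - <<'E'
import cv2
a=cv2.imread("pics/top0.png")[150:290,250:500]; cv2.imwrite("pics/top0c.png",cv2.resize(a,None,fx=3.2,fy=3.2,interpolation=cv2.INTER_CUBIC))
E
```

```text
(no output)
```

View pics/top0c.png

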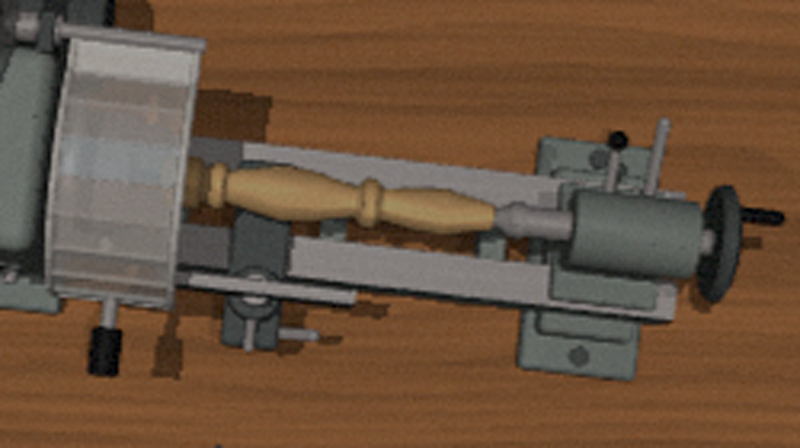

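The crop gives, in full-image pixels: knob middle (282.8,260), rest bar tail end (360.9,242.6), post (329.7,239.5), leg near end (315,207) and leg tail end (405,218.5).

```bash
python3 - <<'E'
from h import *
np.set_printoptions(precision=1,suppress=True)
P=lambda x,y,z:onz("top",250+x/3.2,150+y/3.2,z)
k=P(105,352,200);bt=P(355,297,204);bm=P(255,285,204);a=P(215,186,195);b=P(495,219,195);h1=P(205,44,267)
print("knob",k,"bartail",bt,"barmid",bm,np.linalg.norm(bt-bm),"leg",a,b,"hinge end",h1)
d=(a-b)[:2];d/=np.linalg.norm(d);y=np.arctan2(-d[0],d[1]);print("yaw deg",np.degrees(y))
R=np.array([[np.cos(y),-np.sin(y)],[np.sin(y),np.cos(y)]])
# lathe origin: x from axis line, y from knob
O=k[:2]-R@[-136,95]; ax=R.T@(a[:2]-O),R.T@(b[:2]-O); print("O",O,ax, R.T@(bm[:2]-O),R.T@(bt[:2]-O))
for n in("bt",): print(R)
o=r.get_obs()
c=r.camera_info("wrist");print(np.array(c["camera_matrix"]),-np.array(c["extrinsics"])[:3,:3].T@np.array(c["extrinsics"])[:3,3],np.array(c["extrinsics"])[:3,:3])
for n,u,v,z in(("bottle",468,311,200),("offcut",394,313,28),("key",319,308,12),("cal",250,300,8)): print(n,onz("top",u,v,z))
E
```

```text
knob [483.5  94.6 200. ] bartail [527.1 -92.4 204. ] barmid [535.1 -17.3 204. ] 75.59356616633632 leg [611.   13.9 195. ] [ 588.7 -198.8  195. ] hinge end [704.9  22.1 267. ]
yaw deg -5.97875881780773
O [608.8 -14.1] (array([-0.8, 28.1]), array([  -0.8, -185.8])) [-73.  -10.9] [-73.1 -86.4]
[[ 1.   0.1]
 [-0.1  1. ]]
[[409.    0.  321.1]
 [  0.  409.  238.3]
 [  0.    0.    1. ]] [ 211.  -618.5  373.8] [[ 0.2 -1.  -0. ]
 [ 0.9  0.2 -0.3]
 [ 0.3  0.1  1. ]]
bottle [ 368.  -348.9  200. ]
offcut [ 355.6 -193.4   28. ]
key [365.8   6.6  12. ]
cal [384.6 193.3   8. ]
```

The fit holds up: lathe origin (608.8, -14.1), yaw -6°, with the leg end at y=-185.8 (given -184) and the bar at x=-73 (given -74). The slide starts at about 21 mm. I'll go high, over to the bar's tailstock half at world (530, -57), with the closing line turned to -6°.

```bash
python3 -m inch '[[-0.1,0.66,1,1,1],[-0.1,0.66,1,1,1],[-0.1,0.66,1,1,1],[-0.1,0.66,1,1,1],[-0.1,0.66,1,0,1],[-0.1,0.66,1,0,1],[-0.1,0.66,1,0,1],[-0.1,0.66,1,0,0.1],[-0.1,0.66,1,0,0],[-0.1,0.66,1,0,0]]' 40
python3 -m inch '[[-0.1,0.66,1,0,0],[-0.1,0.66,1,0,0],[-0.1,0.66,1,0,0],[-0.1,0.66,1,0,0],[-0.1,0.66,1,0,0],[-0.1,0.66,1,0,0],[-0.1,0.66,1,0,0],[-0.1,0.66,1,0,0],[-0.1,0.66,1,0,0],[-0.1,0.66,1,0,0]]'
python3 -m inch '[[-0.1,0.66,1,0,0],[-0.1,0.66,1,0,0],[-0.1,0.66,1,0,0],[-0.1,0,0,0,0],[-0.1,0,0,0,0]]'
python3 - <<'E'
from h import *
import cv2
o=r.get_obs();print({k:np.round(v,3).tolist() for k,v in o.items()})
q=o["tcp_rot"];print("yaw y-axis",np.degrees(2*np.arctan2(q[2],q[1]))-90)
ci=r.camera_info("wrist");im=r.read_camera("wrist")[:,:,::-1];cv2.imwrite("pics/w1.png",im)
O=np.array([608.8,-14.1]);y=np.radians(-5.98);R=np.array([[np.cos(y),-np.sin(y)],[np.sin(y),np.cos(y)]])
for n,p in(("grip",(-74,-51)),("bartail",(-74,-86.4)),("barmid",(-74,-11))):
  w=np.r_[O+R@p,204];print(n,w,proj("wrist",w,ci))
E
```

```text
clock: 1.35
tool_pos: [311.1, -382.1, 302.9]
tcp_rot: [-0.0, 0.745, 0.667, -0.0]
contact_force: [0.1, -0.1, 0.4]
gripper_width: 0.449
finger_force: 0.0
clock: 2.6
tool_pos: [475.8, -132.2, 302.9]
tcp_rot: [-0.0, 0.745, 0.667, -0.0]
contact_force: [-0.9, -0.3, 0.1]
gripper_width: 0.448
finger_force: 0.0
clock: 3.22
tool_pos: [524.5, -58.9, 302.8]
tcp_rot: [-0.0, 0.744, 0.668, -0.001]
contact_force: [0.3, -0.2, 0.1]
gripper_width: 0.449
finger_force: 0.0
{'clock': 3.225, 'qpos': [0.544, 0.292, -0.636, 1.71, 0.185, 1.201, -0.247], 'qd': [0.017, -0.007, 0.008, 0.001, 0.0, 0.001, 0.007], 'tau': [-1.021, -40.798, -5.145, -27.279, -0.068, -0.034, -0.045], 'tool_pos': [524.54, -58.941, 302.805], 'tcp_rot': [-0.0, 0.744, 0.668, -0.001], 'contact_force': [0.291, -0.229, 0.105], 'wrist_torque': [0.014, 0.02, -0.012], 'finger_force': 0.0, 'gripper_width': 0.449}
yaw y-axis -6.177577960031243
grip [529.8894377  -57.11305798 204.        ] [328.51157344 223.9271626 ]
bartail [526.20141956 -92.32042259 204.        ] [328.46194301 273.02031033]
barmid [534.05668983 -17.3307251  204.        ] [328.57186785 164.28546415]
```

View pics/w1.png

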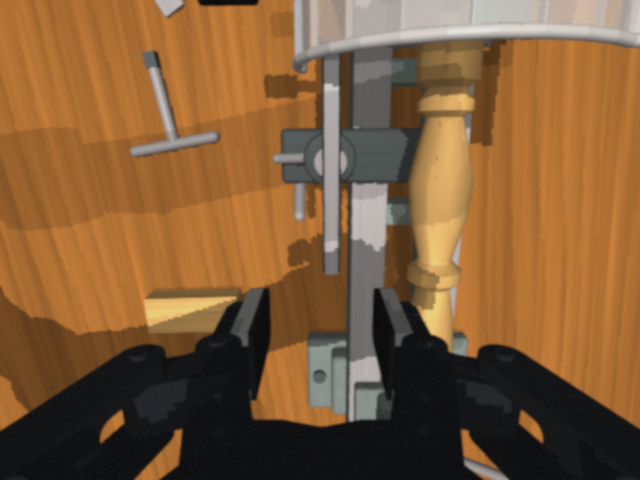

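The bar is vertical in the image at column 331, with its tail end at (331,273), against a prediction of (328.5,273). That puts it about 1.6 mm towards +x, and the fingers clear the leg. Next: centre, lower and grip.

```bash
python3 -m inch '[[-0.1,0.28,0.08,-0.5,0],[-0.1,0,0,-1,0],[-0.1,0,0,-1,0],[-0.1,0,0,-1,0],[-0.1,0,0,-1,0],[-0.1,0,0,-0.6,0],[-0.1,0,0,0,0]]'
python3 -m inch '[[-1,0,0,0,0],[-1,0,0,0,0],[-1,0,0,0,0],[-1,0,0,0,0]]' 40
```

```text
clock: 4.15
tool_pos: [531.2, -56.7, 174.5]
tcp_rot: [-0.001, 0.744, 0.669, -0.001]
contact_force: [-0.8, 0.3, -0.1]
gripper_width: 0.448
finger_force: 0.0
clock: 4.65
tool_pos: [532.3, -56.6, 176.0]
tcp_rot: [0.0, 0.744, 0.669, 0.0]
contact_force: [0.2, -0.3, 1.9]
gripper_width: 0.002
finger_force: 0.9
```

The opening reads 0.002, where the 12 mm bar should hold it near 0.14. I'll look.

```bash
python3 - <<'E'
from h import *
import cv2
print(r.get_obs()["gripper_width"],r.get_obs()["finger_force"])
a=r.read_camera("wrist")[:,:,::-1];b=r.read_camera("scene")[:,:,::-1]
cv2.imwrite("pics/w2.png",np.hstack([cv2.resize(a,(400,300)),cv2.resize(b[100:340,180:500],(400,300))]))
E
```

```text
0.0018911329887970488 0.8809738978743553
```

View pics/w2.png

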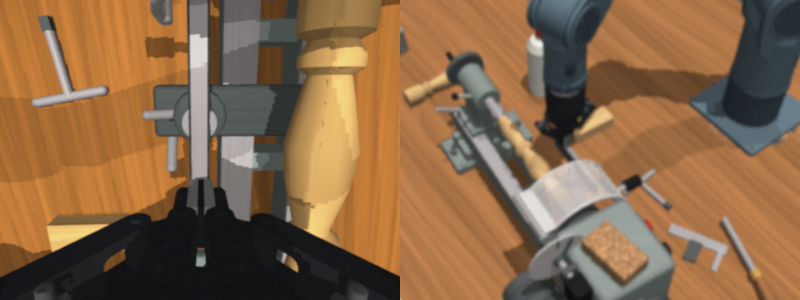

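```bash
python3 - <<'E'
from h import *
o=r.get_obs();print(o["tool_pos"],o["contact_force"])
for p in(([526.2,-92.3,204]),([534,-17.3,204]),o["tool_pos"],[530,-57,204]):print(p,proj("wrist",np.array(p)))
print("bar visible end",onz("wrist",320,286,204),"post",onz("wrist",320,180,140), "post204", onz("wrist",320,180,204))
E
```

```text
[532.25253305 -56.54736785 175.94537083] [-0.5505509   0.13776111  2.14341399]
[526.2, -92.3, 204] [315.20923475 389.43533531]
[534, -17.3, 204] [313.85238723 205.9898116 ]
[532.25253305 -56.54736785 175.94537083] [320.71837171 280.42641274]
[530, -57, 204] [314.94922588 308.92288415]
bar visible end [532.91880144 -47.87781262 204.        ] post [536.15434939 -16.47554775 140.        ] post204 [537.16105969  -8.35232392 204.        ]
```

```bash
python3 - <<'E'
from h import *
import cv2
a=r.read_camera("wrist")[220:440,220:420,::-1]
cv2.imwrite("pics/w3.png",cv2.resize(a,None,fx=2.7,fy=2.7,interpolation=cv2.INTER_CUBIC))
E
```

```text
(no output)
```

View pics/w3.png

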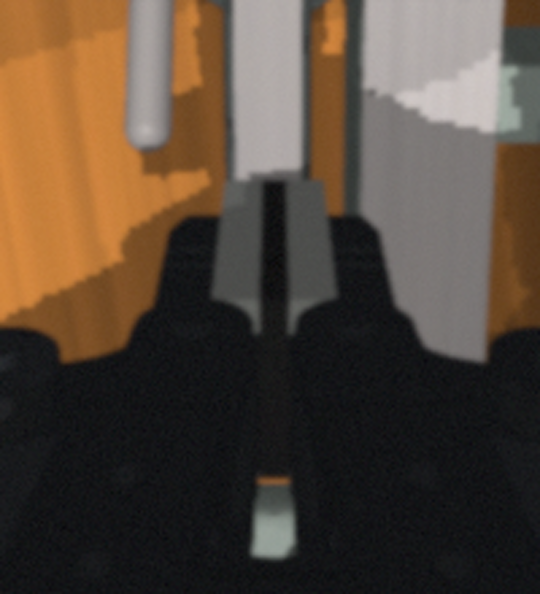

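The post hasn't moved, and the pads sit over the bar but read shut. I'll try a short tug towards the tailstock and watch the force and the post.

```bash
python3 -m inch '[[-1,-0.1,-1,0,0],[-1,0,0,0,0],[-1,0,0,0,0]]' 40
python3 - <<'E'
from h import *
import cv2
for n in("wrist","top"):
    cv2.imwrite(f"pics/{n}4.png",r.read_camera(n)[:,:,::-1])
a=cv2.imread("pics/wrist4.png")[100:400,190:440];b=cv2.imread("pics/top4.png")[190:280,270:390]
cv2.imwrite("pics/v4.png",np.hstack([cv2.resize(a,(380,456)),cv2.resize(b,(400,300)) if 0 else cv2.copyMakeBorder(cv2.resize(b,(400,300)),0,156,0,0,0)]))
E
```

```text
clock: 5.18
tool_pos: [529.9, -82.2, 175.9]
tcp_rot: [0.001, 0.744, 0.668, -0.0]
contact_force: [-0.3, -2.9, 3.3]
gripper_width: 0.001
finger_force: 2.0
```

View pics/v4.png

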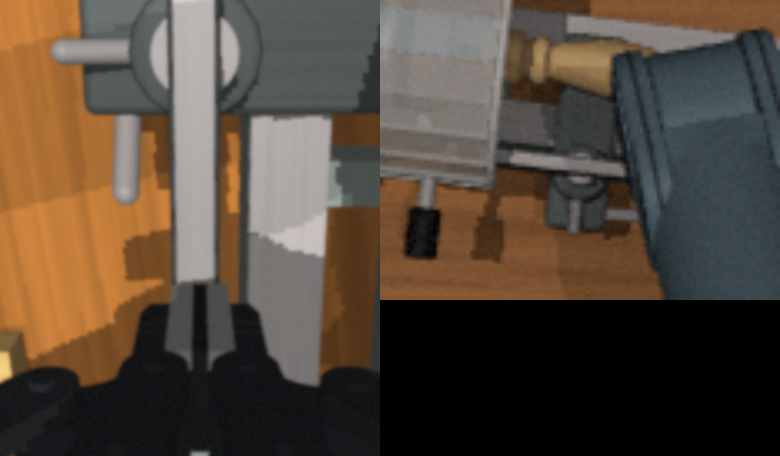

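The rest hasn't moved: the post stayed at top-view (329,238) while the gripper moved 25 mm, so there is no grip. I'll reopen and check numerically whether the bar's top shows between the pads, and test the bar's height from its apparent width.

```bash
python3 -m inch '[[-0.1,0,0,0,0],[-0.1,0,0,0,0],[-0.1,0,0,0,0]]' 40
python3 - <<'E'
from h import *
import cv2
np.set_printoptions(precision=1,suppress=True)
a=r.read_camera("wrist");ci=r.camera_info("wrist");cv2.imwrite("pics/w5.png",a[:,:,::-1])
o=r.get_obs();print(o["tool_pos"])
print("col",[(v,a[v,312:328].mean(0).astype(int).tolist()) for v in range(150,420,15)])
for v in(150,200,240): print("row",v,a[v,295:345].mean(1).astype(int).tolist())
for y in(-90,-60,-30):
  x=534+(y+17.3)*.105
  print(y,[proj("wrist",np.array([x+s*6,y+0,z]),ci) for z in(204,175) for s in(-1,1)])
E
```

```text
clock: 5.65
tool_pos: [528.9, -80.9, 175.1]
tcp_rot: [-0.001, 0.743, 0.669, -0.0]
contact_force: [-0.3, 0.9, -0.2]
gripper_width: 0.447
finger_force: 0.0
[529.  -81.  175.1]
col [(150, [186, 179, 177]), (165, [184, 178, 177]), (180, [183, 176, 174]), (195, [182, 175, 174]), (210, [179, 173, 171]), (225, [178, 171, 169]), (240, [175, 169, 167]), (255, [174, 168, 166]), (270, [174, 168, 167]), (285, [143, 138, 136]), (300, [95, 92, 91]), (315, [95, 92, 91]), (330, [95, 92, 91]), (345, [124, 79, 38]), (360, [125, 80, 38]), (375, [98, 63, 31]), (390, [83, 89, 85]), (405, [145, 155, 147])]
row 150 [163, 176, 180, 181, 182, 179, 178, 167, 138, 95, 71, 88, 132, 166, 178, 180, 178, 179, 180, 179, 180, 180, 180, 182, 183, 182, 181, 180, 183, 183, 182, 181, 182, 180, 181, 182, 182, 176, 160, 129, 95, 73, 69, 93, 131, 159, 174, 178, 178, 178]
row 200 [75, 67, 66, 64, 65, 62, 63, 60, 57, 58, 54, 67, 101, 139, 164, 173, 173, 173, 173, 174, 174, 175, 176, 177, 177, 177, 178, 176, 179, 177, 177, 176, 176, 175, 176, 176, 176, 169, 151, 119, 87, 68, 62, 60, 62, 67, 76, 94, 110, 114]
row 240 [126, 128, 129, 133, 133, 133, 134, 132, 126, 108, 85, 77, 97, 131, 156, 167, 168, 168, 169, 168, 169, 171, 171, 171, 171, 171, 172, 174, 171, 172, 171, 173, 170, 170, 170, 170, 170, 162, 141, 107, 80, 69, 69, 77, 78, 85, 87, 94, 103, 114]
-90 [array([300.7, 331.5]), array([331.6, 328.6]), array([303.8, 300.6]), array([330.1, 298. ])]
-60 [array([299.5, 257.1]), array([332.1, 253.8]), array([303. , 236.5]), array([330.4, 233.7])]
-30 [array([298.2, 174.3]), array([332.6, 170.7]), array([302. , 166.3]), array([330.8, 163.3])]
```

View pics/w5.png

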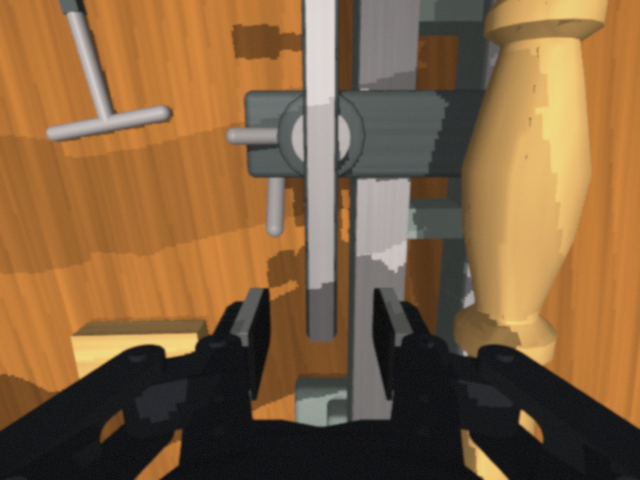

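In w5 the fingers straddle the bar (columns 307–333), with its tail end at (320,338). But the bar is about 25 px wide, where 32 px is expected at z=204, so it may sit lower than I assumed. I'll triangulate from w1 and w5, using the chuck key as a check.

```bash
python3 - <<'E'
from h import *
import cv2
np.set_printoptions(precision=1,suppress=True)
ci=r.camera_info("wrist");o=r.get_obs()
E5=np.array(ci["extrinsics"]);c5=-E5[:3,:3].T@E5[:3,3];off=c5-np.array(o["tool_pos"]);print("cam-tcp",off,"view dir",-E5[2,:3])
c1=np.array([524.54,-58.94,302.8])+off
R=E5[:3,:3]
def mk(c): E=np.eye(4);E[:3,:3]=R;E[:3,3]=-R@c;return dict(camera_matrix=ci["camera_matrix"],extrinsics=E)
def tri(rs):
  A=0;b=0
  for p,d in rs:
    d=d/np.linalg.norm(d);M=np.eye(3)-np.outer(d,d);A=A+M;b=b+M@p
  return np.linalg.solve(A,b)
for n,p1,p5 in(("bar tail",(331.5,274),(320.5,339)),("post disc",(330,158),(321,137)),("key joint",(175,139),(109,121)),("key end",(151,52),(70,5)),("clamp end",(299,217),(276,233))):
  print(n,tri([ray("wrist",*p1,mk(c1)),ray("wrist",*p5,mk(c5))]))
a1=cv2.imread("pics/w1.png").mean(2);a5=cv2.imread("pics/w5.png").mean(2)
print(a1[220,315:350].astype(int).tolist())
print(tri([ray("top",360.9,242.8),ray("wrist",320.5,339,mk(c5))]))
# scene: bar tail prediction
print(proj("scene",np.array([526,-92,204.])),proj("scene",np.array([526,-92,165.])))
E
```

```text
cam-tcp [  7.4  66.3 171.5] view dir [-0.  -0.3 -1. ]
bar tail [528.2 -91.  209.4]
post disc [536.  -20.5 110.5]
key joint [365.5   8.9   0.6]
key end [350.4 101.8 -15. ]
clamp end [505.6 -66.2 133.9]
[116, 114, 114, 114, 116, 116, 115, 100, 92, 112, 138, 154, 158, 158, 161, 162, 160, 162, 160, 160, 159, 153, 137, 107, 81, 78, 94, 112, 120, 122, 120, 106, 85, 66, 61]
[527.4 -92.3 206.8]
[304.8 206.4] [305. 216.]
```

The bar tail triangulates to (528,-91) at about z=207, so the bar does stand between the pads as planned. I'll close again from a little lower, watching the opening row by row.

```bash
python3 -m inch '[[-0.1,0.1,0.8,-0.3,0],[-0.1,0,0,-0.1,0]]' 40 | egrep 'pos|width'
for i in 1 2 3 4 5 6; do python3 -m inch '[[-1,0,0,0,0]]' 60 | egrep 'pos|force|width' | tr '\n' ' '; echo; done
```

```text
tool_pos: [531.7, -59.8, 165.2]
gripper_width: 0.45
tool_pos: [531.7, -62.1, 165.3] contact_force: [0.3, 0.1, -0.7] gripper_width: 0.25 finger_force: 0.0 
tool_pos: [530.9, -62.3, 165.7] contact_force: [-3.9, 0.4, 4.3] gripper_width: 0.119 finger_force: 61.9 
tool_pos: [530.8, -62.3, 165.7] contact_force: [-5.3, -0.2, 4.7] gripper_width: 0.115 finger_force: 61.9 
tool_pos: [530.9, -62.3, 165.7] contact_force: [-5.4, -0.6, 4.7] gripper_width: 0.116 finger_force: 61.9 
tool_pos: [530.9, -62.3, 165.7] contact_force: [-4.4, -0.3, 5.7] gripper_width: 0.119 finger_force: 61.9 
tool_pos: [530.9, -62.2, 165.7] contact_force: [-5.6, 0.4, 4.4] gripper_width: 0.123 finger_force: 61.9
```

A firm grip now at 62 N with the opening at 0.12; the first attempt slipped off the bar's top. Now slide about 135 mm towards the tailstock along (-0.104,-0.995).

```bash
python3 -m inch '[[-1,-0.04,-0.4,0,0],[-1,-0.08,-0.8,0,0],[-1,-0.08,-0.8,0,0],[-1,-0.08,-0.8,0,0],[-1,-0.08,-0.8,0,0],[-1,-0.08,-0.8,0,0],[-1,-0.08,-0.8,0,0],[-1,-0.02,-0.2,0,0],[-1,0,0,0,0],[-1,0,0,0,0]]'
```

```text
clock: 7.95
tool_pos: [517.0, -198.1, 165.7]
tcp_rot: [-0.0, 0.744, 0.668, -0.001]
contact_force: [-4.7, -1.4, 5.9]
gripper_width: 0.119
finger_force: 61.9
```

```bash
python3 -m inch '[[-0.1,0,0,0,0],[-0.1,0,0,0,0],[-0.1,0,0,1,0],[-0.1,0,0,1,0],[-0.1,0,0,1,0],[-0.1,0,0,1,0],[-0.1,0,0,1,0],[-0.1,0,0,0.6,0],[-0.1,0,0,0,0]]'
python3 - <<'E'
from h import *
import cv2
a=r.read_camera("wrist")[:,:,::-1]; cv2.imwrite("pics/w6.png",a)
g=cv2.cvtColor(a.copy(),cv2.COLOR_BGR2HSV)
print([ (v,a[v,322:336].mean(0).astype(int).tolist()) for v in range(0,330,15)])
print(proj("wrist",np.array([514,-218,204.])),proj("wrist",np.array([520,-152,204.])),proj("wrist",np.array([528.,-77,204.])))
E
```

```text
clock: 9.07
tool_pos: [519.2, -196.6, 306.3]
tcp_rot: [0.001, 0.743, 0.669, 0.0]
contact_force: [-0.7, -0.7, 0.2]
gripper_width: 0.454
finger_force: 0.0
[(0, [33, 72, 113]), (15, [55, 118, 186]), (30, [55, 119, 187]), (45, [87, 131, 180]), (60, [86, 125, 169]), (75, [78, 116, 159]), (90, [77, 113, 154]), (105, [75, 112, 153]), (120, [65, 88, 114]), (135, [87, 88, 87]), (150, [104, 105, 105]), (165, [133, 134, 138]), (180, [78, 79, 78]), (195, [66, 91, 119]), (210, [67, 96, 128]), (225, [68, 92, 118]), (240, [83, 85, 84]), (255, [90, 93, 89]), (270, [91, 94, 91]), (285, [86, 90, 84]), (300, [83, 88, 81]), (315, [32, 71, 111])]
[317.62739014 256.9102008 ] [315.83936104 160.95948206] [315.43082938  35.22951214]
```

The rest has moved 135 mm (post now near y=-152), so the slide is about 0.156. The next step is to go above the knob, turning +90° so the fingers close along the lathe's y.

```bash
python3 -m inch '[[0.2,-0.12,1,0,1],[0.2,-0.12,1,0,1],[0.2,-0.12,1,0,1],[0.2,-0.12,1,0,1],[0.2,-0.12,1,0,1],[0.2,-0.12,1,0,1],[0.2,-0.12,1,0,1],[0.2,-0.12,1,0,1],[0.2,-0.12,1,0,1],[0.2,-0.12,1,0,0]]' >/dev/null
python3 -m inch '[[0.2,-0.16,0.9,0,0],[0.2,-0.16,0.8,0,0],[0.2,0,0,0,0],[0.2,0,0,0,0]]'
python3 - <<'E'
from h import *
import cv2
o=r.get_obs();print(np.round(o["qpos"],2));q=o["tcp_rot"];print("yaw y",np.degrees(2*np.arctan2(q[2],q[1]))-90)
ci=r.camera_info("wrist");a=r.read_camera("wrist")[:,:,::-1];cv2.imwrite("pics/w7.png",a)
k=np.array([483.5,94.6,200.]);print(proj("wrist",k,ci),proj("wrist",k+[10,0,0],ci),proj("wrist",k+[0,10,0],ci),"tcp on z200",proj("wrist",np.r_[o["tool_pos"][:2],200],ci))
m=((a.max(2)<45)*255).astype(np.uint8)
n,l,s,c=cv2.connectedComponentsWithStats(m)
for i in range(1,n):
  if s[i,4]>300:print(s[i],c[i],onz("wrist",*c[i],200,ci))
E
```

```text
clock: 10.88
tool_pos: [480.5, 94.9, 304.9]
tcp_rot: [-0.0, 0.053, 0.999, -0.0]
contact_force: [0.1, -1.0, 0.0]
gripper_width: 0.603
finger_force: 0.0
[ 0.56  0.3  -1.02  1.78  0.27  1.21  0.93]
yaw y 83.88857632726379
[321.88879373 230.03955377] [323.39936236 243.74798775] [336.16917802 228.55539587] tcp on z200 [321.80454221 225.83235704]
[ 306  206   33   54 1636] [321.73716381 232.36552567] [485.15351868  94.31684624 200.        ]
[    0   230   640   250 71769] [328.89400716 404.7237526 ] [625.36435368  84.99714305 200.        ]
```

View pics/w7.png

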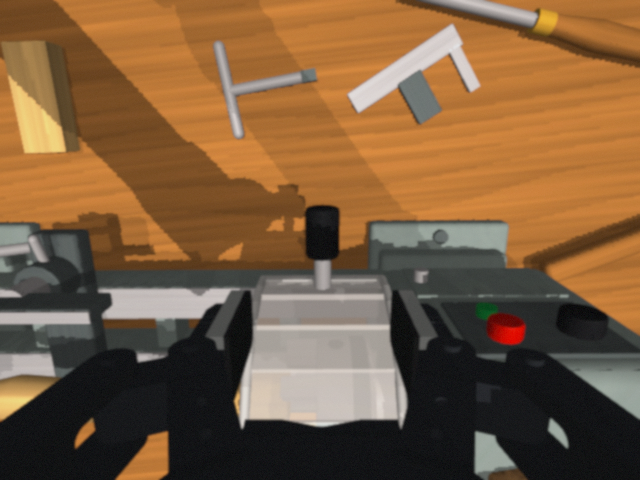

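The knob shows at (322,232), i.e. (485,94), which agrees with the top view. Lower, grip it and check.

```bash
python3 -m inch '[[0.2,0.08,0,-0.6,0],[0.2,0,0,-1,0],[0.2,0,0,-1,0],[0.2,0,0,-1,0],[0.2,0,0,-1,0],[0.2,0,0,-0.8,0],[0.2,0,0,0,0]]'
python3 -m inch '[[-1,0,0,0,0],[-1,0,0,0,0],[-1,0,0,0,0],[-1,0,0,0,0],[-1,0,0,0,0]]' 60
```

```text
clock: 11.8
tool_pos: [481.4, 95.4, 169.0]
tcp_rot: [-0.002, 0.053, 0.999, -0.0]
contact_force: [1.2, 0.0, 0.4]
gripper_width: 0.601
finger_force: 0.0
clock: 12.42
tool_pos: [483.2, 95.2, 171.6]
tcp_rot: [0.001, 0.053, 0.999, -0.001]
contact_force: [-0.9, -3.5, 4.9]
gripper_width: 0.247
finger_force: 58.6
```

The knob is held: opening 0.247 (about 21 mm) at 59 N. Lift along the arc, 122 mm up about the hinge.

```bash
python3 -m inch '[[-1,-0.13,0.01,0.49,0],[-1,-0.1,0.01,0.49,0],[-1,-0.08,0.01,0.49,0],[-1,-0.05,0.01,0.49,0],[-1,-0.02,0,0.49,0],[-1,0,0,0.49,0],[-1,0.02,0,0.49,0],[-1,0.05,-0.01,0.49,0],[-1,0.08,-0.01,0.49,0],[-1,0.1,-0.01,0.49,0]]'
python3 -m inch '[[-1,0,0,0,0],[-1,0,0,0,0],[-1,0,0,0,0]]'
python3 - <<'E'
from h import *
import cv2
c=r.camera_info("wrist");a=r.read_camera("wrist")[:,:,::-1];cv2.imwrite("pics/w8.png",a)
b=r.read_camera("scene")[:,:,::-1];cv2.imwrite("pics/s8.png",b);cv2.imwrite("pics/t8.png",r.read_camera("top")[:,:,::-1])
O=np.array([608.8,-14.1]);y=np.radians(-5.98);R=np.array([[np.cos(y),-np.sin(y)],[np.sin(y),np.cos(y)]])
def gp(x,z,yl,t):  # shut lathe point rotated by t
  dx,dz=x-90,z-267;t=np.radians(t);X=dx*np.cos(t)-dz*np.sin(t)*-1;Z=dz*np.cos(t)-dx*np.sin(t)
  return np.r_[O+R@[90+X*1,yl],267+Z]
for t in(0,26,30,34):
  print(t,gp(-136,200,95,t),"scene knob",proj("scene",gp(-136,200,95,t)),"guard top edges wrist",proj("wrist",gp(0,289,50,t)),"scene top",proj("scene",gp(0,289,50,t)))
E
```

```text
clock: 13.68
tool_pos: [479.4, 96.2, 293.9]
tcp_rot: [-0.0, 0.053, 0.999, 0.0]
contact_force: [-0.2, 0.6, -0.2]
gripper_width: 0.002
finger_force: 0.0
clock: 14.05
tool_pos: [478.9, 96.2, 292.6]
tcp_rot: [-0.0, 0.053, 0.999, -0.0]
contact_force: [0.0, -0.4, -0.3]
gripper_width: 0.001
finger_force: 0.0
0 [483.43729201  94.55169784 200.        ] scene knob [365.16916267 246.4220909 ] guard top edges wrist [237.88964615 518.83808547] scene top [307.02721728 235.07952827]
26 [476.97433248  95.22870143 305.85267807] scene knob [371.19599732 217.98051049] guard top edges wrist [224.59706944 622.97885617] scene top [299.52292042 228.45078703]
30 [480.23308243  94.88734305 321.97629795] scene knob [370.62089419 214.07612897] guard top edges wrist [222.81997198 641.82601004] scene top [297.7740174  227.91754151]
34 [484.60250069  94.42964069 337.83207882] scene knob [369.60664421 210.36092875] guard top edges wrist [221.18511389 661.01533965] scene top [295.883176   227.52962979]
```

The fingers slipped off, with the opening now 0. At the bar and here, contact came only at the very tips: the opening read 21 mm on a 24 mm knob, above its widest part. So the pads must go some 18 mm deeper. I'll check that the guard has fallen shut again, then open and go down to about z=152, 6 mm further out on the knob.

```bash
python3 -m inch '[[0.2,0,0,0,0],[0.2,0,0,0,0],[0.2,0,0,0,0]]' >/dev/null
python3 - <<'E'
from h import *
import cv2
ci=r.camera_info("wrist");a=r.read_camera("wrist");print(r.get_obs()["tool_pos"])
m=((a.max(2)<45)*255).astype(np.uint8)
n,l,s,c=cv2.connectedComponentsWithStats(m)
for i in range(1,n):
  if s[i,4]>300:print(s[i],c[i],onz("wrist",*c[i],200,ci))
E
python3 -m inch '[[0.2,0,-0.05,-0.64,0],[0.2,0,0,-1,0],[0.2,0,0,-1,0],[0.2,0,0,-1,0],[0.2,0,0,-1,0],[0.2,0,0,-0.5,0],[0.2,0,0,-0.5,0],[0.2,0,0,0,0]]'
for i in 1 2 3 4 5; do python3 -m inch '[[-1,0,0,0,0]]' 60 | egrep 'pos|force|width' | tr '\n' ' '; echo; done
```

```text
[479.28848996  96.26718951 293.09826714]
[ 303  211   35   56 1793] [320.00892359 238.62911322] [485.18557676  94.4646749  200.        ]
[    0   235   640   245 72045] [329.09591228 405.33486016] [615.85831562  87.35638323 200.        ]
clock: 15.62
tool_pos: [478.9, 94.9, 151.5]
tcp_rot: [-0.001, 0.053, 0.999, -0.0]
contact_force: [0.2, -0.8, 0.6]
gripper_width: 0.602
finger_force: 0.0
tool_pos: [479.7, 95.2, 152.6] contact_force: [0.8, -0.0, 0.6] gripper_width: 0.403 finger_force: 0.0 
tool_pos: [479.9, 95.5, 152.9] contact_force: [-0.2, 1.3, 2.2] gripper_width: 0.263 finger_force: 58.5 
tool_pos: [479.9, 95.5, 152.8] contact_force: [-0.3, 1.7, 3.3] gripper_width: 0.257 finger_force: 58.6 
tool_pos: [480.0, 95.5, 152.7] contact_force: [-0.7, 1.2, 4.8] gripper_width: 0.265 finger_force: 58.7 
tool_pos: [480.0, 95.5, 152.7] contact_force: [0.6, 2.4, 5.0] gripper_width: 0.26 finger_force: 58.9
```

The knob is shut again at (485,94) and gripped deeper, at 0.26. I'll lift in stages and check the hold.

```bash
python3 -m inch '[[-1,0,0,0,0],[-1,-0.07,0.01,0.25,0],[-1,-0.06,0.01,0.25,0],[-1,-0.05,0.01,0.25,0],[-1,-0.05,0,0.25,0],[-1,0,0,0,0]]' 90
python3 -m inch '[[-1,-0.04,0.01,0.25,0],[-1,-0.04,0,0.25,0],[-1,-0.03,0.01,0.25,0],[-1,-0.02,0,0.25,0],[-1,0,0,0,0]]'
```

```text
clock: 17.0
tool_pos: [474.3, 96.1, 176.9]
tcp_rot: [0.001, 0.053, 0.999, 0.001]
contact_force: [7.9, 3.8, -8.2]
gripper_width: 0.254
finger_force: 88.5
clock: 17.62
tool_pos: [471.1, 96.4, 201.8]
tcp_rot: [0.001, 0.053, 0.999, 0.001]
contact_force: [8.2, 3.7, -9.7]
gripper_width: 0.251
finger_force: 88.5
```

Holding well, with -9 N on the wrist. Continue the arc with the x return.

```bash
python3 -m inch '[[-1,-0.02,0,0.25,0],[-1,-0.01,0,0.25,0],[-1,0,0,0.25,0],[-1,0,0,0.25,0],[-1,0.01,0,0.25,0],[-1,0.02,0,0.25,0],[-1,0,0,0,0]]' 90
python3 -m inch '[[-1,0.03,0,0.25,0],[-1,0.04,0,0.25,0],[-1,0.04,0,0.25,0],[-1,0.05,0,0.25,0],[-1,0.05,-0.01,0.25,0],[-1,0,0,0,0],[-1,0,0,0,0]]'
```

```text
clock: 18.5
tool_pos: [471.3, 96.4, 239.2]
tcp_rot: [0.001, 0.053, 0.999, 0.001]
contact_force: [9.1, 4.0, -10.3]
gripper_width: 0.25
finger_force: 88.6
clock: 19.38
tool_pos: [476.1, 95.9, 269.6]
tcp_rot: [0.0, 0.053, 0.999, 0.001]
contact_force: [9.0, 3.9, -12.7]
gripper_width: 0.251
finger_force: 88.8
```

```bash
python3 - <<'E'
from h import *
import cv2
np.set_printoptions(precision=1,suppress=True)
I={n:r.read_camera(n)[:,:,::-1] for n in("scene","top","wrist")}
for n in I: cv2.imwrite(f"pics/{n}9.png",I[n])
cr={"scene":(270,180,120,90,400,300),"top":(220,130,120,150,400,500),"wrist":(220,150,200,150,400,300)}
P={n:cv2.resize(I[n][y:y+h,x:x+w],(W,H),interpolation=cv2.INTER_CUBIC) for n,(x,y,w,h,W,H) in cr.items()}
left=np.vstack([P["scene"],P["wrist"]]);right=cv2.copyMakeBorder(P["top"],0,100,0,0,0)
cv2.imwrite("pics/v9.png",np.hstack([left,right]))
O=np.array([608.8,-14.1]);y=np.radians(-5.98);R=np.array([[np.cos(y),-np.sin(y)],[np.sin(y),np.cos(y)]])
def gp(x,z,yl,t):
  dx,dz=x-90,z-267;t=np.radians(t);return np.r_[O+R@[90+dx*np.cos(t)+dz*np.sin(t),yl],267+dz*np.cos(t)-dx*np.sin(t)]
offs={"scene":(0,0),"wrist":(0,300),"top":(400,0)}
for n,(x,yy,w,h,W,H) in cr.items():
  for nm,p in(("knobend",(-154,200,95)),("knobbase",(-118,200,95)),("shellfoot",(-94,200,95)),("shell50",(-94,200,50)),("shell140",(-94,200,140))):
    print(n,nm,[(((proj(n,gp(*p,t))-[x,yy])*[W/w,H/h])+offs[n]).astype(int).tolist() for t in(24,30,36)])
E
```

```text
scene knobend [[358, 116], [355, 95], [349, 76]]
scene knobbase [[317, 149], [315, 131], [310, 114]]
scene shellfoot [[289, 171], [288, 155], [284, 139]]
scene shell50 [[253, 127], [251, 110], [247, 94]]
scene shell140 [[327, 217], [326, 201], [323, 185]]
top knobend [[594, 460], [593, 450], [592, 436]]
top knobbase [[602, 413], [601, 405], [599, 394]]
top shellfoot [[607, 382], [606, 376], [605, 366]]
top shell50 [[673, 390], [672, 384], [672, 374]]
top shell140 [[542, 374], [539, 368], [537, 358]]
wrist knobend [[201, 546], [201, 641], [201, 798]]
wrist knobbase [[201, 673], [201, 753], [202, 871]]
wrist shellfoot [[201, 739], [202, 809], [202, 905]]
wrist shell50 [[0, 740], [-22, 809], [-50, 906]]
wrist shell140 [[403, 739], [426, 808], [455, 904]]
```

View pics/v9.png

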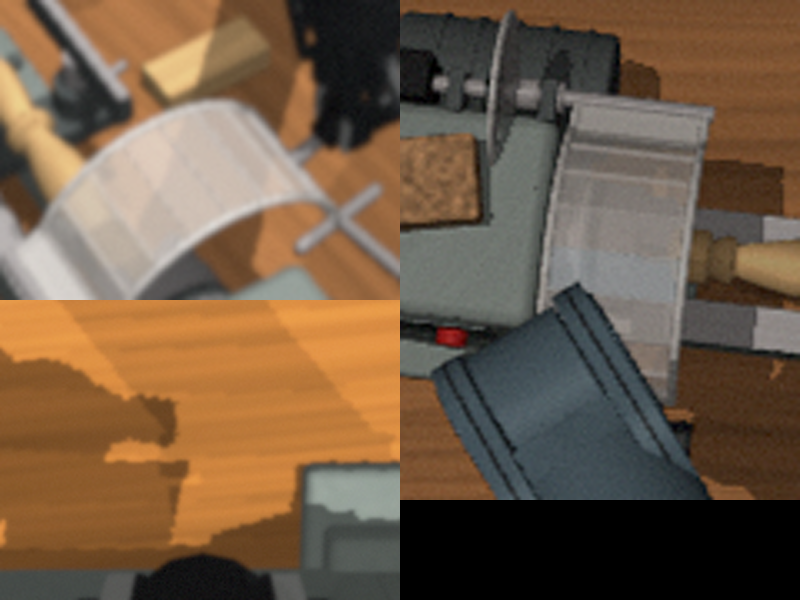

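The last picture shows the guard lifted with the knob's dark end held between the pads. The end rim's topmost point is at wrist pixel about (322,278) and the dome is about 70 px wide. I'll turn those into an angle.

```bash
python3 - <<'E'
from h import *
import cv2
np.set_printoptions(precision=1,suppress=True)
a=cv2.imread("pics/wrist9.png");g=a.max(2)
print("col322 rows 270-300",g[268:300,322].tolist())
for v in(282,286,290,296):
  d=np.where(g[v,270:380]<40)[0]; print(v,270+d.min() if len(d) else None,270+d.max() if len(d) else None)
O=np.array([608.8,-14.1])+[1.5,-.3];y=np.radians(-5.98);R=np.array([[np.cos(y),-np.sin(y)],[np.sin(y),np.cos(y)]])
def gp(x,z,yl,t):
  dx,dz=x-90,z-267;t=np.radians(t);return np.r_[O+R@[90+dx*np.cos(t)+dz*np.sin(t),yl],267+dz*np.cos(t)-dx*np.sin(t)]
ph=np.linspace(0,2*np.pi,72)
for t in range(18,36,2):
  q=np.array([proj("wrist",gp(-154,200+12*np.sin(p),95+12*np.cos(p),t)) for p in ph])
  print(t,"rim top row",q[:,1].min(),"width",np.ptp(q[:,0]),"bottom row",q[:,1].max(),"knob",gp(-136,200,95,t))
E
```

```text
col322 rows 270-300 [178, 181, 181, 166, 133, 109, 102, 93, 70, 41, 24, 15, 13, 18, 21, 19, 20, 22, 19, 19, 21, 19, 17, 15, 22, 20, 20, 19, 21, 19, 22, 18]
282 303 339
286 297 345
290 288 354
296 287 356
18 rim top row 233.10831245445073 width 57.95866934543494 bottom row 266.29948656415144 knob [475.3  95.3 273.1]
20 rim top row 238.91074602509184 width 60.965767394950774 bottom row 276.5105704122294 knob [475.7  95.2 281.3]
22 rim top row 246.07239378124768 width 64.25704525670051 bottom row 288.6378815723593 knob [476.3  95.2 289.5]
24 rim top row 254.7945347521834 width 67.86911513389128 bottom row 302.9712256656372 knob [477.3  95.1 297.7]
26 rim top row 265.3150763487454 width 71.84477509247904 bottom row 319.8540608752443 knob [478.5  94.9 305.9]
28 rim top row 277.91661892038945 width 76.23431902879332 bottom row 339.6954759993849 knob [480.   94.8 313.9]
30 rim top row 292.93666106083236 width 81.09718560356458 bottom row 362.9853673780967 knob [481.7  94.6 322. ]
32 rim top row 310.7806227143781 width 86.50405128484732 bottom row 390.3138240257492 knob [483.8  94.4 329.9]
34 rim top row 331.9386157101641 width 92.53951119685985 bottom row 422.39610274823235 knob [486.1  94.1 337.8]
```

The rim gives 28° and dead reckoning gives 28.7°. Raise 6 mm more, settle and check.

```bash
python3 -m inch '[[-1,0.04,0,0.12,0],[-1,0.04,0,0.12,0],[-1,0,0,0,0],[-1,0,0,0,0],[-1,0,0,0,0],[-1,0,0,0,0],[-1,0,0,0,0],[-1,0,0,0,0],[-1,0,0,0,0],[-1,0,0,0,0]]' 90
python3 - <<'E'
from h import *
import cv2
a=r.read_camera("wrist");g=a.max(2)
c=[np.where(g[:420,u]<55)[0].min() for u in(318,320,322,324)];print("rim rows",c)
O=np.array([610.3,-14.4]);y=np.radians(-5.98);R=np.array([[np.cos(y),-np.sin(y)],[np.sin(y),np.cos(y)]])
def gp(x,z,yl,t):
  dx,dz=x-90,z-267;t=np.radians(t);return np.r_[O+R@[90+dx*np.cos(t)+dz*np.sin(t),yl],267+dz*np.cos(t)-dx*np.sin(t)]
for t in range(25,35): print(t,min(proj("wrist",gp(-154,200+12*np.sin(p),95,t))[1] for p in(-np.pi/2,np.pi/2)).round(1))
# rest bar check in top view vs first
E
```

```text
clock: 20.78
tool_pos: [477.6, 95.8, 275.5]
tcp_rot: [-0.0, 0.054, 0.999, 0.001]
contact_force: [8.0, 2.7, -11.8]
gripper_width: 0.248
finger_force: 88.7
rim rows [np.int64(276), np.int64(276), np.int64(276), np.int64(276)]
25 250.9
26 256.0
27 261.5
28 267.6
29 274.2
30 281.4
31 289.2
32 297.7
33 307.0
34 317.1
```

Rim 29.3°, dead reckoning 30.2°, held steady with 89 N of grip. Handing in.

```bash
python3 -c "
from plant import r
print(r.close_job())"
```

```text
the job is handed in; nothing more can be done
None
```

I slid the tool rest to about 156 mm (roughly 120 mm clear of the guard) and handed the job in with the guard held still by its knob at about 30° (29.3° by camera, 30.2° by arm travel); the first lift slipped off the knob, the guard fell shut and I regripped, and no verdict came back.

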